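Slide a slate coaster off the stack and serve the cup on it

ROBOT

A 6-joint arm with a two-finger parallel gripper is mounted at the origin on the work surface. World frame = base frame: x ahead of the robot, y to its left, z up, the work surface at z = 0. Lengths are in mm, angles in rad, forces in N, time in s.
With the tool pointing down it reaches from about 350 to 925 mm from the base axis. Payload 6.4 kg.
Tool frame: the origin (TCP) lies midway between the tips of the shut fingers; the grasp point (between the pads) lies 19 mm behind it; z points along the fingers, x is the direction in which the jaws open and shut, and the axes are right-handed (so a half turn about z gives the same grasp; the last joint's range is limited). The gripper opens to 85 mm and grips with 20 to 120 N. Pads are 22 mm wide; open, the fingers measure 114 mm over their backs; the gripper's body (76 mm by 85 mm) begins 54 mm behind the grasp point. The pads swing forward as they close: fully open they stand 13 mm farther back than shut.
Start: joints at [-1.341, 0.245, 1.558, -0, 1.339, -0.174], TCP at [255.401, -597.733, 231.29] pointing down, gripper open.
Joint ranges: [-3.13, 3.13], [-1.02, 2.26], [0.13, 2.54], [-0.95, 4.09], [0.21, 2.88], [-2.74, 2.74]. Speed limits (rad/s): [2.57, 2.57, 3.14, 3.14, 3.14, 3.14].

INTERFACE

Orientations are given as a rotation vector (axis times angle).
In Python, from cell import * gives the robot as it stands.
- The arm moves only by the tool servo_tool, never from a script. Its argument "moves" is a list of rows, each a list of 7 numbers: the turn, a rotation vector about the tool's x, y, z in rad, then the shift along the tool's x, y, z in m, then the opening in per cent of the stroke, from 0 (shut) to 100 (fully open). A call has 1 to 8 rows; each row shifts and turns the commanded pose from where the row before left it, along the tool's axes as they then stand; what a row does not reach is not made up. A row lasts 1/10 s, in which the tool goes at most 50 mm and 8.59 degrees, less where a joint would pass 70% of its speed; a pose out of reach is approached as far as the arm can. A call is refused whole if a number of a shift passes 0.05 or a number of a turn 0.15, either way. A call with a gripper value outside its range is refused whole. The fingers move at their own pace and stop on an object; "grip_force" is the grip in N (left out, the last holds). Time passes only in rows, so rows that do not move let the fingers close. It gives the time, the measured TCP pose, the force and the opening at its end, in the units of the state.
- observe(): the state, without advancing time (a new reading comes with each control period).
- get_image(name): name is "side" or "top" or "wrist"; returns a dict with "image" (400x640x3 uint8, red, green, blue), "vertical_fov" (degrees; the focal length in pixels is half the picture's height over the tangent of half this angle, whatever the lens; pixels are square), "cx", "cy" (the principal point, pixels), "view" (4x4, takes a point from world to camera coordinates). Camera axes: x right, y up, looking along -z (the intrinsics and any distortion apply to the point x, -y, -z); pixel columns grow to the right and rows downward; lengths in mm; the calibration is good to about 2 mm. A picture is of the moment at which its call begins. There is no depth.
- job_done(): hands the job in, once; it reports no verdict.
The state is a dict: "time": time; "qpos": joint angles; "qvel": joint speeds; "joint_torque": joint torques, N m; "tool_pos": TCP position; "tool_rot": TCP orientation; "ft_force": force on the tool from outside, world axes, zero at the start; "wrist_torque": the same for the moment, N m; "opening": finger opening in mm.
Only numpy, scipy, OpenCV 4.12 (cv2) and the standard library are available. Lean on these libraries where they do the work, as an engineer would, in place of code of your own. Each camera call takes 0.05 s, during which the arm holds its last target. There are 200 camera calls.

TASK

The slate coasters are too wide to grip in their holder: with light fingertip pressure from above, slide only the top one out of the holder's open side until it lies flat, wholly on the wooden serving board and roughly square with it, without lifting it and without dragging the others along. Then set the small cup gently upright on that coaster, whole foot on the slate, let go, and leave everything else as it is.

Things in the scene. Friction and masses are not known exactly. Their poses are not given: they have to be found in the camera images.
- coaster_top: top one of four equal loose square coasters, slate on thin cork, 100 x 100 x 8 mm, about 180 g. Origin: centre of its underside, z up, x and y along its edges; its upper face, 8 mm above, starts level with the holder's walls. Slides on the next coaster and on the board with friction 0.33 to 0.51; rubber pads grip it better. Touch it slowly (5 mm/s), press with 8 to 11 N; over 22 N is too hard
- coaster_second: second coaster from the top, same size, origin at the centre of its underside; stays in the holder
- coaster_third: third coaster from the top, same size; stays in the holder
- coaster_bottom: bottom coaster, same size, lies on the holder's base plate; stays in the holder
- holder: pale wooden coaster holder, fixed, on rubber feet that hold its underside 3 to 5 mm off the counter. Base plate 5 mm thick; 6 mm walls on its -x, +x and -y sides, their tops 37 mm above its underside; open on its +y side. Channel 105 mm wide (x -52.5 to 52.5) from the back wall's face (y = -50.5) to the open end (y = +50.5 mm). Origin: on the underside, middle of the channel
- board: oiled wooden serving board, fixed, 160 (x) x 200 (y) x 26 mm thick, on rubber feet that hold its underside 2 to 6 mm off the counter, lying off the holder's open side, gap 3 to 10 mm, its +y about along the holder's +y. Origin: centre of its underside. Its upper face is 2 to 4 mm lower than the top coaster's underside in the stack, so the coaster dips and then drops as it crosses
- cup: small white ceramic cup with straight sides, 60 mm across, 65 mm high, about 160 g, standing on the counter; one handle on its +y side stands 36 mm out. Origin at the centre of its foot, z up; walls 4 mm. Best gripped across x, clear of the handle
- jar: empty glass clip-lid jar, 88 mm across, 128 mm high, bystander; origin at the centre of its foot
- spoon: steel tablespoon with a round bowl and flat handle, 176 mm long, lying on the counter, bystander; origin under its middle, bowl towards +x
- bowl: white bowl with two lemons, 124 mm across, about 80 mm high, bystander; origin at the centre of its foot
There are look-alikes about, which are no part of the job. What is shaped like the coaster_top but orange or white is not meant.

How it is judged:
By the outcome, as a careful person would: the job done as asked, in the order asked, and still so for the second after the job is handed in, with the robot touching nothing.
It also fails if it takes over 72 s, if anything falls off the work surface, if the arm or the gripper's body presses on something with over 40 N, if the wrist force passes 120 N, or if a joint passes its speed limit or range.

## Working session

There is one attempt and no reset: what is moved stays moved. The work goes in short steps, Python scripts to look and compute and a tool call to move; the robot and the scene stay as the last step left them, time stands still between calls to the robot, and variables do not carry over. Pictures are saved under pics/ and viewed, about 8 in all and at most 12, crops included, and the job is handed in when it is done.

Besides the shell and the picture viewer there is one more tool, called after "Emit:" as name(argument=value, ...), one argument or row to a line, values as JSON. servo_tool: Moves the arm, as the interface text tells. Its arguments: {"type":"object","properties":{"moves":{"type":"array"},"grip_force":{"type":"number"}},"required":["moves"]}

```bash
ls; mkdir -p pics
python3 - <<'E'
from cell import *
import cv2
s=observe();print(s)
for n in ("top","side"):
    g=get_image(n);print(n,g["vertical_fov"],g["cx"],g["cy"],[k for k in g]);print(g["view"])
    cv2.imwrite(f"pics/{n}0.png",g["image"][:,:,::-1])
E
```

```text
pics
{'time': 0.0, 'qpos': array([-1.34110045e+00,  2.45845293e-01,  1.55903234e+00, -2.07382390e-05,
        1.33870287e+00, -1.74131643e-01]), 'qvel': array([ 0.00166569, -0.0007927 ,  0.00063053,  0.00129785,  0.00019023,
        0.00110495]), 'joint_torque': array([-1.65101078e-04, -4.29509103e+01, -3.26126647e+01, -1.66063496e-04,
        5.38277876e-03,  5.70835880e-06]), 'tool_pos': array([ 255.26188817, -597.16227405,  230.15050573]), 'tool_rot': array([-2.62068565e+00,  1.73006266e+00,  2.28922149e-03]), 'ft_force': array([-0.77242326, -0.19076008, -0.16368163]), 'wrist_torque': array([-0.03149254, -0.03643411,  0.02840838]), 'opening': 84.91774367333412}
top 47.75447136960515 317.7001046297576 198.8102238106033 ['image', 'vertical_fov', 'cx', 'cy', 'view']
[[-1.55410640e-02 -9.99867308e-01 -4.88288594e-03  3.07443696e+01]
 [ 9.80364779e-01 -1.61976760e-02  1.96526168e-01 -6.24988963e+02]
 [-1.96579182e-01 -1.73278363e-03  9.80486421e-01 -1.05514266e+03]
 [ 0.00000000e+00  0.00000000e+00  0.00000000e+00  1.00000000e+00]]
side 48.4811179195451 311.8195371816639 195.7460442035894 ['image', 'vertical_fov', 'cx', 'cy', 'view']
[[-9.65993421e-01 -2.58563028e-01 -1.36794807e-03  6.11479996e+02]
 [ 1.74748718e-01 -6.56743629e-01  7.33587548e-01 -1.48513532e+02]
 [-1.90577009e-01  7.08401698e-01  6.79593583e-01 -1.16508743e+03]
 [ 0.00000000e+00  0.00000000e+00  0.00000000e+00  1.00000000e+00]]
```

View pics/top0.png

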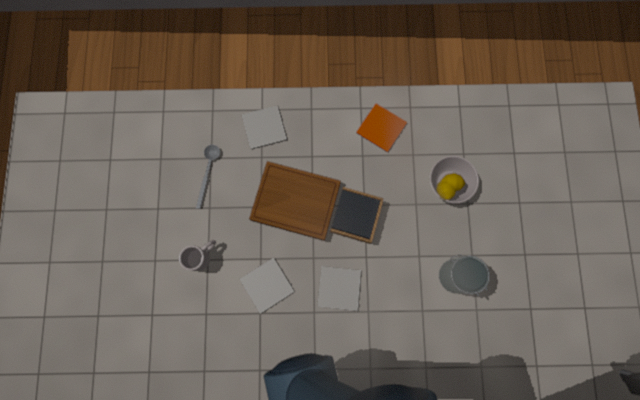

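View pics/side0.png

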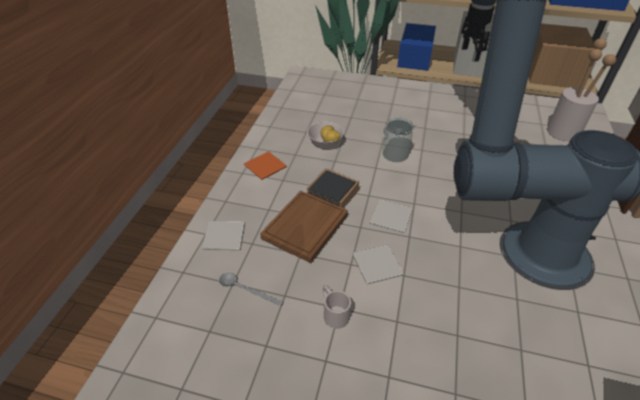

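The top view shows the board at about (296,201), the dark coaster in its holder at (357,214) and the cup at (192,258) with its handle towards the upper right. The side view shows the same layout: board (305,225), stack (333,187), cup (337,310).

```bash
cat > h.py <<'E'
from cell import *
import cv2, numpy as np
from scipy.spatial.transform import Rotation as R
def ray(g,uv):
    f=200/np.tan(np.radians(g["vertical_fov"]/2)); V=np.array(g["view"])
    uv=np.atleast_2d(uv).astype(float)
    d=np.c_[(uv[:,0]-g["cx"])/f,-(uv[:,1]-g["cy"])/f,-np.ones(len(uv))]@V[:3,:3]
    return -V[:3,:3].T@V[:3,3],d
def onz(g,uv,z):
    o,d=ray(g,uv); return o+d*((z-o[2])/d[:,2])[:,None]
def proj(g,p):
    f=200/np.tan(np.radians(g["vertical_fov"]/2)); V=np.array(g["view"])
    c=np.atleast_2d(p)@V[:3,:3].T+V[:3,3]
    return np.c_[g["cx"]-f*c[:,0]/c[:,2],g["cy"]+f*c[:,1]/c[:,2]]
def blob(m,near):
    m=cv2.morphologyEx(m.astype(np.uint8)*255,cv2.MORPH_OPEN,np.ones((3,3)))
    cs,_=cv2.findContours(m,cv2.RETR_EXTERNAL,cv2.CHAIN_APPROX_NONE)
    cs=[c for c in cs if cv2.contourArea(c)>60 and abs(cv2.pointPolygonTest(c,near,True))<60]
    return max(cs,key=cv2.contourArea)[:,0,:]
def rect(p):
    (c,s,a)=cv2.minAreaRect(p[:,:2].astype(np.float32)); return np.round(c,1),np.round(s,1),round(a,1)
E
python3 - <<'E'
from h import *
for n,st,bd,cp in (("top",(357,214),(296,201),(192,258)),("side",(333,187),(305,225),(337,310))):
    g=get_image(n);im=g["image"];hsv=cv2.cvtColor(im,cv2.COLOR_RGB2HSV)
    for p in (st,bd,cp): print(p,im[p[1],p[0]],hsv[p[1],p[0]])
    S=(hsv[...,2]<75)&(hsv[...,1]<110); W=(hsv[...,1]>120)&(hsv[...,0]<18)
    for nm,m,p,z in (("slate",S,st,41),("board",W,bd,30)):
        y,x=np.mgrid[:400,:640]; m=m&(np.hypot(x-p[0],y-p[1])<75)
        try:
            c=blob(m,p); print(n,nm,rect(onz(g,c,z)))
        except Exception as e: print(n,nm,e)
    b=cv2.resize(im[cp[1]-40:cp[1]+40,cp[0]-50:cp[0]+50],(800,640),interpolation=cv2.INTER_CUBIC)
    b2=cv2.resize(im[min(st[1],bd[1])-45:max(st[1],bd[1])+45,min(st[0],bd[0])-60:max(st[0],bd[0])+40],(800,640),interpolation=cv2.INTER_CUBIC)
    cv2.imwrite(f"pics/c_{n}.png",cv2.resize(np.hstack([b,b2]),(800,320))[:,:,::-1])
cv2.imwrite("pics/c.png",np.vstack([cv2.imread("pics/c_top.png")[:300],cv2.imread("pics/c_side.png")[:300]]))
E
```

```text
(357, 214) [46 49 53] [107  34  53]
(296, 201) [103  67  35] [ 14 168 103]
(192, 258) [77 72 73] [174  17  77]
top slate (array([593.4, -69.4]), array([108.5, 106.9]), 72.4)
top board (array([630.3,  78.5]), array([197.3, 157. ]), 73.7)
(333, 187) [55 57 58] [100  13  58]
(305, 225) [110  78  54] [ 13 130 110]
(337, 310) [159 149 145] [  9  22 159]
side slate (array([590.7, -62.1]), array([114.3, 104.6]), 72.4)
side board (array([628.6,  87.8]), array([208.6, 159.2]), 73.4)
```

View pics/c.png

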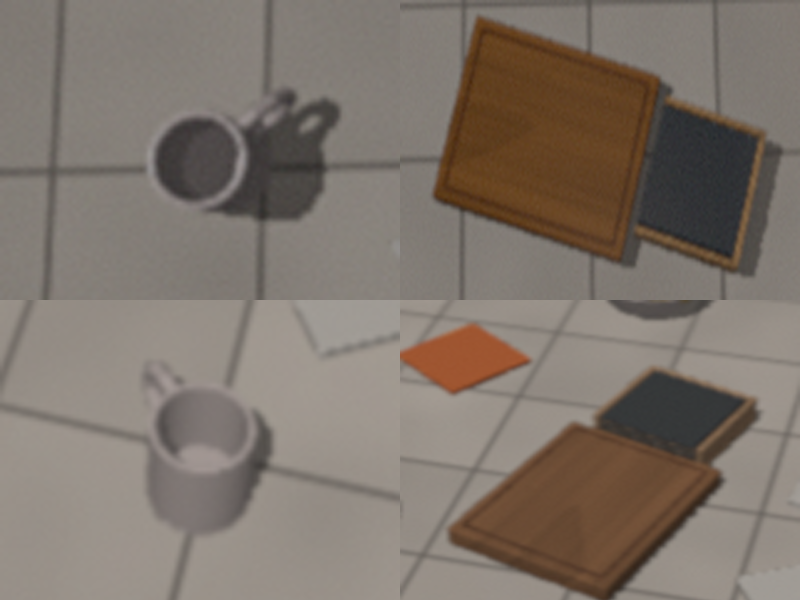

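The crop shows the cup's handle pointing towards world (+x, -y). The slate sits level in the holder, with the board close by and nearly parallel to it. Next I'll refine the numbers and work out the approach.

```bash
cat >> h.py <<'E'
def plan(tgt,yaw=None):
    s=observe(); r=R.from_rotvec(s["tool_rot"]).as_matrix()
    y0=np.degrees(np.arctan2(r[1,0],r[0,0])); out=["pos",np.round(s["tool_pos"],1),"xyaw",round(y0,2),"tilt",np.round(r[:2,2],4),"q6",round(s["qpos"][5],2),"F",np.round(s["ft_force"],1),"t",round(s["time"],2),"open",round(s["opening"],1)]
    if yaw is not None:
        d=(yaw-y0+90)%180-90; out+=["turn about tool z rad",round(-np.radians(d),4)]
        r=R.from_euler('z',d,degrees=True).as_matrix()@r
    print(*out); print("shift after turn (tool, mm)",np.round(r.T@(np.array(tgt)-s["tool_pos"]),1))
E
python3 - <<'E'
from h import *
g=get_image("top");hsv=cv2.cvtColor(g["image"],cv2.COLOR_RGB2HSV)
y,x=np.mgrid[:400,:640]
near=np.hypot(x-357,y-214)<48
S=(hsv[...,2]<75)&(hsv[...,1]<90)&near
# cut tails (gap shadow): open strongly
m=cv2.morphologyEx(S.astype(np.uint8)*255,cv2.MORPH_OPEN,np.ones((15,15)))
c=max(cv2.findContours(m,0,1)[0],key=cv2.contourArea)[:,0,:]
print("slate",rect(onz(g,c,41)))
# cup rim: two-view: bright/gray blob vs counter is hard; use Hough
for n,cp,r in (("top",(192,258),(8,16)),):
    q=cv2.resize(g["image"][218:298,142:242],None,fx=6,fy=6,interpolation=cv2.INTER_CUBIC)
    gr=cv2.GaussianBlur(cv2.cvtColor(q,cv2.COLOR_RGB2GRAY),(7,7),0)
    h=cv2.HoughCircles(gr,cv2.HOUGH_GRADIENT,1,40,param1=80,param2=30,minRadius=45,maxRadius=90)
    for a in h[0][:3]:
        uv=(a[:2]+.5)/6-.5+[142,218]; print("circ",uv,a[2]/6,onz(g,uv,65),proj(g,onz(g,uv,65)+[[30,0,0]])-uv)
plan((593,-69,150),-17)
E
```

```text
slate (array([591.2, -69.5]), array([107.2, 102.8]), 73.4)Traceback (most recent call last):
  File "<stdin>", line 15, in <module>
TypeError: 'NoneType' object is not subscriptable
```

Run:
```python
from h import *
g=get_image("top")
c=onz(g,(191.2,257.8),65)[0]; print("cup",c, "handle dir",onz(g,(213,242),50)[0]-c)
s=get_image("side"); # rim centre crop (203,429-300)->/4
print("side cup",onz(s,(337-50+203/4,310-40+129/4),65))
plan((592,-70,150),-17)
```

```text
cup [485.07615171 327.36914295  65.        ] handle dir [ 38.83227558 -47.84289996 -15.        ]
side cup [[484.8329668  332.46710856  65.        ]]
pos [ 255.4 -597.6  231. ] xyaw -66.86 tilt [-0.0001  0.0004] q6 -0.17 F [ 0.1 -0.3 -0.2] t 0.35 open 85.4 turn about tool z rad -0.8703
shift after turn (tool, mm) [ 167.7 -603.    81. ]
```

Emit:
servo_tool(
  moves=[
    [0, 0, -0.145, 0, 0, 0, 40],
    [0, 0, -0.145, 0, 0, 0, 40],
    [0, 0, -0.145, 0, 0, 0, 40],
    [0, 0, -0.145, 0, 0, 0, 40],
    [0, 0, -0.145, 0, 0, 0, 40],
    [0, 0, -0.145, 0, 0, 0, 40],
  ],
)

```text
time: 0.95
tool_pos: [255.4, -597.7, 231.2]
tool_rot: [-3.108, 0.456, 0.0]
ft_force: [0.1, 0.2, 0.6]
opening: 34.3
```

Emit:
servo_tool(
  moves=[
    [0, 0, 0, 0.012, -0.044, 0, 40],
    [0, 0, 0, 0.012, -0.044, 0, 40],
    [0, 0, 0, 0.012, -0.044, 0, 40],
    [0, 0, 0, 0.012, -0.044, 0, 40],
    [0, 0, 0, 0.012, -0.044, 0, 40],
    [0, 0, 0, 0.012, -0.044, 0, 40],
    [0, 0, 0, 0.012, -0.044, 0, 40],
    [0, 0, 0, 0.012, -0.044, 0, 40],
  ],
)

```text
time: 1.75
tool_pos: [450.9, -287.6, 231.5]
tool_rot: [3.107, -0.465, 0.001]
ft_force: [1.0, -0.6, -0.4]
opening: 34.1
```

Emit:
servo_tool(
  moves=[
    [0, 0, 0, 0.012, -0.044, 0.01, 40],
    [0, 0, 0, 0.012, -0.044, 0.01, 40],
    [0, 0, 0, 0.012, -0.044, 0.01, 40],
    [0, 0, 0, 0.012, -0.044, 0.01, 40],
    [0, 0, 0, 0.012, -0.044, 0.01, 40],
    [0, 0, 0, 0.012, -0.03, 0.01, 40],
    [0, 0, 0, 0, 0, 0, 40],
    [0, 0, 0, 0, 0, 0, 40],
  ],
)

```text
time: 2.55
tool_pos: [592.2, -70.8, 171.0]
tool_rot: [3.107, -0.463, -0.001]
ft_force: [-0.5, -0.1, -0.3]
opening: 33.7
```

Run:
```python
from h import *
plan((592,-70,80),-17)
g=get_image("wrist");cv2.imwrite("pics/w1.png",g["image"][:,:,::-1])
print(g["vertical_fov"],np.round(g["view"],3), proj(g,[[592,-70,41],[485,328,65]]))
```

```text
pos [592.2 -70.8 171. ] xyaw -16.93 tilt [-0.0008 -0.0001] q6 -0.01 F [-0.5 -0.1 -0.3] t 2.55 open 33.7 turn about tool z rad 0.0011
shift after turn (tool, mm) [-0.3 -0.7 91. ]
67.27822846324611 [[ 9.5700e-01 -2.9100e-01 -1.0000e-03 -5.8679e+02]
 [ 2.7600e-01  9.0800e-01 -3.1400e-01 -7.5853e+01]
 [ 9.3000e-02  3.0000e-01  9.4900e-01 -3.5692e+02]
 [ 0.0000e+00  0.0000e+00  0.0000e+00  1.0000e+00]] [[ 320.40081885  190.32057763]
 [-111.64389208 -461.88066383]]
```

View pics/w1.png

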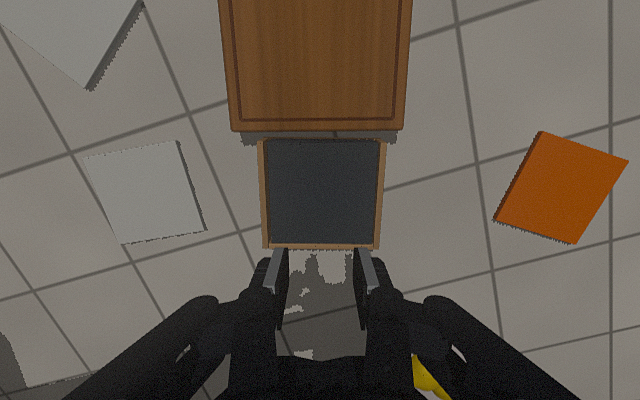

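The wrist view shows the slate's corners at (265,140), (384,140), (379,244) and (270,244). The board's near edge runs from (231,131) to (404,131), parallel to the slate.

Run:
```python
from h import *
g=get_image("wrist")
p=onz(g,[(265,140),(384,140),(379,244),(270,244)],41);b=onz(g,[(231,131),(404,131)],30);bt=onz(g,[(218,10),(412,10)],30)
print(p.round(1),p.mean(0),[np.linalg.norm(p[i]-p[(i+1)%4]).round(1) for i in range(4)])
an=lambda v:np.degrees(np.arctan2(v[1],v[0])).round(2)
print(b.round(1),an(p[1]-p[0]),an(p[2]-p[3]),an(b[1]-b[0]),np.linalg.norm(b[1]-b[0]))
c=p.mean(0);u=np.array([np.cos(np.radians(73)),np.sin(np.radians(73)),0]);v=np.array([u[1],-u[0],0])
print("board edge rel centre: along",(b-c)@u,"lateral",(b-c)@v)
plan((c[0],c[1],60),-17)
```

```text
[[ 558.2  -11.5   41. ]
 [ 660.4  -42.7   41. ]
 [ 631.9 -141.9   41. ]
 [ 527.1 -109.8   41. ]] [594.38581055 -76.45617466  41.        ] [np.float64(106.9), np.float64(103.1), np.float64(109.6), np.float64(103.1)]
[[528.6   4.8  30. ]
 [681.8 -42.   30. ]] -17.01 -17.0 -17.01 160.13300652309013
board edge rel centre: along [58.51676204 58.48495931] lateral [-86.6454146   73.48758877]
pos [592.1 -72.1 171.7] xyaw -17.07 tilt [ 0.0005 -0.0004] q6 -0.01 F [-0.2 -0.2  0.5] t 2.65 open 34.3 turn about tool z rad -0.0012
shift after turn (tool, mm) [  3.4   3.5 111.7]
```

Emit:
servo_tool(
  moves=[
    [0, 0, 0, 0.002, 0.002, 0.03, 40],
    [0, 0, 0, 0, 0, 0.04, 40],
    [0, 0, 0, 0, 0, 0.03, 40],
    [0, 0, 0, 0, 0, 0.016, 40],
    [0, 0, 0, 0, 0, 0.006, 40],
    [0, 0, 0, 0, 0, 0, 40],
    [0, 0, 0, 0, 0, 0, 40],
  ],
)

```text
time: 3.35
tool_pos: [594.9, -74.4, 51.2]
tool_rot: [3.106, -0.465, 0.005]
ft_force: [0.1, -0.4, 0.2]
opening: 34.0
```

Emit:
servo_tool(
  moves=[
    [0, 0, 0, 0, 0, 0.0005, 40],
    [0, 0, 0, 0, 0, 0.0005, 40],
    [0, 0, 0, 0, 0, 0.0005, 40],
    [0, 0, 0, 0, 0, 0.0005, 40],
    [0, 0, 0, 0, 0, 0.0005, 40],
    [0, 0, 0, 0, 0, 0.0005, 40],
    [0, 0, 0, 0, 0, 0.0005, 40],
    [0, 0, 0, 0, 0, 0.0005, 40],
  ],
)

```text
time: 4.15
tool_pos: [593.5, -73.7, 45.2]
tool_rot: [-3.107, 0.465, 0.0]
ft_force: [-0.6, 0.2, -1.5]
opening: 34.5
```

Emit:
servo_tool(
  moves=[
    [0, 0, 0, 0, 0, 0.0005, 40],
    [0, 0, 0, 0, 0, 0.0005, 40],
    [0, 0, 0, 0, 0, 0.0005, 40],
    [0, 0, 0, 0, 0, 0.0005, 40],
    [0, 0, 0, 0, 0, 0.0005, 40],
    [0, 0, 0, 0, 0, 0.0005, 40],
  ],
)

```text
time: 4.75
tool_pos: [593.5, -73.7, 42.3]
tool_rot: [3.107, -0.465, -0.0]
ft_force: [0.1, -0.6, -0.9]
opening: 34.3
```

Emit:
servo_tool(
  moves=[
    [0, 0, 0, 0, 0, 0.0005, 40],
    [0, 0, 0, 0, 0, 0.0005, 40],
    [0, 0, 0, 0, 0, 0.0005, 40],
  ],
)

```text
time: 5.05
tool_pos: [593.6, -73.8, 41.1]
tool_rot: [-3.107, 0.465, 0.0]
ft_force: [-1.9, 1.3, 4.9]
opening: 34.0
```

Emit:
servo_tool(
  moves=[
    [0, 0, 0, 0, 0, 0.0003, 40],
    [0, 0, 0, 0, 0, 0, 40],
  ],
)

```text
time: 5.25
tool_pos: [593.7, -73.8, 41.1]
tool_rot: [3.107, -0.465, -0.0]
ft_force: [-1.7, 0.7, 4.7]
opening: 34.4
```

Emit:
servo_tool(
  moves=[
    [0, 0, 0, 0, 0, 0.0004, 40],
    [0, 0, 0, 0, 0, 0, 40],
  ],
)

```text
time: 5.45
tool_pos: [593.8, -73.8, 41.1]
tool_rot: [3.107, -0.465, 0.0]
ft_force: [-3.3, 2.0, 7.3]
opening: 33.9
```

Emit:
servo_tool(
  moves=[
    [0, 0, 0, 0, 0, 0.0003, 40],
    [0, 0, 0, 0, -0.001, 0, 40],
    [0, 0, 0, 0, -0.002, 0, 40],
    [0, 0, 0, 0, -0.002, 0, 40],
    [0, 0, 0, 0, -0.002, 0, 40],
  ],
)

```text
time: 5.95
tool_pos: [596.4, -68.1, 41.1]
tool_rot: [3.105, -0.464, 0.002]
ft_force: [-2.1, -2.0, 7.1]
opening: 34.2
```

Emit:
servo_tool(
  moves=[
    [0, 0, 0, 0, -0.002, 0.0003, 40],
    [0, 0, 0, 0, -0.002, 0.0001, 40],
    [0, 0, 0, 0, -0.002, 0, 40],
    [0, 0, 0, 0, -0.002, 0, 40],
    [0, 0, 0, 0, -0.002, 0, 40],
    [0, 0, 0, 0, -0.002, 0, 40],
  ],
)

```text
time: 6.55
tool_pos: [600.0, -56.9, 41.2]
tool_rot: [3.105, -0.463, 0.003]
ft_force: [-2.7, -3.4, 8.5]
opening: 34.3
```

Run:
```python
from h import *
plan((0,0,0))
g=get_image("wrist");w=g["image"];s=get_image("side")["image"]
cv2.imwrite("pics/w2.png",np.vstack([w[60:330,120:520],cv2.resize(s[150:270,230:400],(400,282),interpolation=cv2.INTER_CUBIC)])[:,:,::-1])
```

```text
pos [600.  -56.9  41.2] xyaw -16.98 tilt [ 0.0014 -0.0026] q6 0.02 F [-2.7 -3.4  8.5] t 6.55 open 34.3
shift after turn (tool, mm) [-590.6  120.7   40.2]
```

View pics/w2.png

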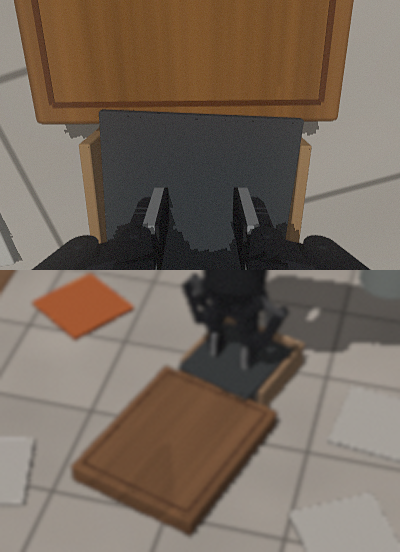

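The wrist crop shows the coaster following the fingers, with its leading edge already past the holder mouth. It has turned about 2.5° clockwise, left corner (100,110) and right corner (303,119). The second coaster hasn't come out.

Emit:
servo_tool(
  moves=[
    [0, 0, 0, 0, -0.002, 0, 40],
    [0, 0, 0, 0, -0.002, 0, 40],
    [0, 0, 0, 0, -0.002, 0, 40],
    [0, 0, 0, 0, -0.002, 0, 40],
    [0, 0, 0, 0, -0.002, 0, 40],
    [0, 0, 0, 0, -0.002, 0, 40],
    [0, 0, 0, 0, -0.002, 0, 40],
    [0, 0, 0, 0, -0.002, 0, 40],
  ],
)

```text
time: 7.45
tool_pos: [605.2, -41.5, 41.2]
tool_rot: [3.105, -0.464, 0.005]
ft_force: [-0.8, -3.4, 7.5]
opening: 33.9
```

Emit:
servo_tool(
  moves=[
    [0, 0, 0, 0, -0.002, 0, 40],
    [0, 0, 0, 0, -0.002, 0, 40],
    [0, 0, 0, 0, -0.002, 0, 40],
    [0, 0, 0, 0, -0.002, 0, 40],
  ],
)

```text
time: 7.85
tool_pos: [607.7, -33.7, 41.2]
tool_rot: [3.105, -0.464, 0.006]
ft_force: [-0.6, -2.9, 7.0]
opening: 34.2
```

Emit:
servo_tool(
  moves=[
    [0, 0, 0, 0, -0.002, 0.0002, 40],
    [0, 0, 0, 0, -0.002, 0.0001, 40],
    [0, 0, 0, 0, -0.002, 0, 40],
    [0, 0, 0, 0, -0.002, 0, 40],
  ],
)

```text
time: 8.25
tool_pos: [610.3, -26.2, 41.1]
tool_rot: [3.105, -0.464, 0.006]
ft_force: [-0.0, -3.2, 8.0]
opening: 34.1
```

Emit:
servo_tool(
  moves=[
    [0, 0, 0, 0, -0.002, 0, 40],
    [0, 0, 0, 0, -0.002, 0.0001, 40],
    [0, 0, 0, 0, -0.002, 0.0001, 40],
  ],
)

```text
time: 8.55
tool_pos: [612.1, -20.4, 41.0]
tool_rot: [3.105, -0.464, 0.007]
ft_force: [-0.1, -2.7, 6.9]
opening: 34.1
```

Emit:
servo_tool(
  moves=[
    [0, 0, 0, 0, -0.002, 0.0003, 40],
    [0, 0, 0, 0, -0.002, 0.0001, 40],
    [0, 0, 0, 0, -0.002, 0.0001, 40],
    [0, 0, 0, 0, -0.002, 0.0001, 40],
  ],
)

```text
time: 8.95
tool_pos: [614.6, -12.8, 40.6]
tool_rot: [3.105, -0.464, 0.007]
ft_force: [-0.0, -3.7, 8.0]
opening: 34.1
```

Emit:
servo_tool(
  moves=[
    [0, 0, 0, 0, -0.002, 0.0001, 40],
    [0, 0, 0, 0, -0.002, 0.0001, 40],
    [0, 0, 0, 0, -0.002, 0.0001, 40],
    [0, 0, 0, 0, -0.002, 0.0001, 40],
  ],
)

```text
time: 9.35
tool_pos: [617.0, -5.2, 40.2]
tool_rot: [3.105, -0.464, 0.007]
ft_force: [-0.8, -2.3, 9.8]
opening: 34.1
```

Emit:
servo_tool(
  moves=[
    [0, 0, 0, 0, -0.002, 0, 40],
    [0, 0, 0, 0, -0.002, 0.0001, 40],
    [0, 0, 0, 0, -0.002, 0, 40],
    [0, 0, 0, 0, -0.002, 0.0001, 40],
    [0, 0, 0, 0, -0.002, 0, 40],
    [0, 0, 0, 0, -0.002, 0.0001, 40],
  ],
)

```text
time: 9.95
tool_pos: [620.5, 6.3, 39.9]
tool_rot: [3.105, -0.464, 0.007]
ft_force: [-1.3, -3.0, 7.9]
opening: 34.1
```

Emit:
servo_tool(
  moves=[
    [0, 0, 0, 0, -0.002, 0, 40],
    [0, 0, 0, 0, -0.002, 0.0001, 40],
    [0, 0, 0, 0, -0.002, 0, 40],
    [0, 0, 0, 0, -0.002, 0.0001, 40],
  ],
)

```text
time: 10.35
tool_pos: [622.9, 13.9, 39.7]
tool_rot: [3.105, -0.464, 0.007]
ft_force: [-0.3, -3.7, 8.2]
opening: 34.5
```

Emit:
servo_tool(
  moves=[
    [0, 0, 0, 0, -0.002, 0, 40],
    [0, 0, 0, 0, -0.002, 0.0001, 40],
    [0, 0, 0, 0, -0.002, 0, 40],
    [0, 0, 0, 0, -0.002, 0.0001, 40],
  ],
)

```text
time: 10.75
tool_pos: [625.3, 21.6, 39.6]
tool_rot: [3.105, -0.464, 0.007]
ft_force: [-0.3, -3.8, 8.5]
opening: 34.2
```

Emit:
servo_tool(
  moves=[
    [0, 0, 0, 0, -0.002, 0.0002, 40],
    [0, 0, 0, 0, -0.002, 0.0002, 40],
    [0, 0, 0, 0, -0.002, 0.0002, 40],
  ],
)

```text
time: 11.05
tool_pos: [627.3, 27.3, 39.5]
tool_rot: [3.105, -0.464, 0.008]
ft_force: [-1.8, -3.9, 10.7]
opening: 34.3
```

Emit:
servo_tool(
  moves=[
    [0, 0, 0, 0, -0.002, 0, 40],
    [0, 0, 0, 0, -0.002, 0, 40],
    [0, 0, 0, 0, -0.002, 0, 40],
  ],
)

```text
time: 11.35
tool_pos: [627.9, 33.5, 38.0]
tool_rot: [3.106, -0.464, 0.004]
ft_force: [-0.5, -2.9, 6.9]
opening: 33.9
```

Emit:
servo_tool(
  moves=[
    [0, 0, 0, 0, -0.002, 0.0001, 40],
    [0, 0, 0, 0, -0.002, 0.0001, 40],
    [0, 0, 0, 0, -0.002, 0.0001, 40],
  ],
)

```text
time: 11.65
tool_pos: [629.7, 39.1, 38.0]
tool_rot: [3.106, -0.464, 0.004]
ft_force: [-1.2, -3.4, 8.6]
opening: 34.2
```

Emit:
servo_tool(
  moves=[
    [0, 0, 0, 0, -0.002, 0.0001, 40],
    [0, 0, 0, 0, -0.002, 0, 40],
    [0, 0, 0, 0, -0.002, 0, 40],
    [0, 0, 0, 0, -0.002, 0, 40],
    [0, 0, 0, 0, -0.002, 0, 40],
  ],
)

```text
time: 12.15
tool_pos: [632.8, 48.7, 38.0]
tool_rot: [3.106, -0.464, 0.005]
ft_force: [-1.3, -4.5, 10.2]
opening: 34.4
```

Emit:
servo_tool(
  moves=[
    [0, 0, 0, 0, -0.002, 0, 40],
    [0, 0, 0, 0, -0.002, 0, 40],
    [0, 0, 0, 0, -0.002, 0, 40],
    [0, 0, 0, 0, -0.002, 0, 40],
    [0, 0, 0, 0, -0.002, 0, 40],
    [0, 0, 0, 0, 0, 0, 40],
  ],
)

```text
time: 12.75
tool_pos: [635.8, 58.5, 38.0]
tool_rot: [3.106, -0.464, 0.005]
ft_force: [-1.2, -1.9, 8.3]
opening: 34.4
```

Run:
```python
from h import *
plan((0,0,0))
g=get_image("wrist");w=g["image"];s=get_image("side")["image"]
cv2.imwrite("pics/w3.png",np.vstack([w[0:330,120:520],cv2.resize(s[150:270,230:400],(400,282)[:2],interpolation=cv2.INTER_CUBIC)[:265]])[:,:,::-1])
```

```text
pos [635.8  58.5  38. ] xyaw -16.99 tilt [ 0.003  -0.0014] q6 0.21 F [-1.2 -1.9  8.3] t 12.75 open 34.4
shift after turn (tool, mm) [-591.   241.7   36.1]
```

View pics/w3.png

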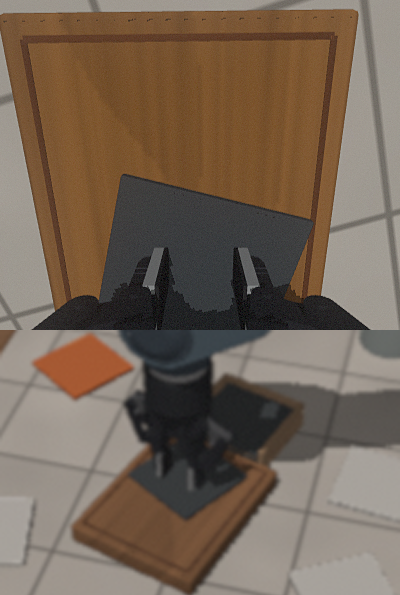

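The coaster is on the board but turned about 13° clockwise (leading corners in the crop at (123,175) and (312,220)), and the other coasters look undisturbed. I'll measure it and then straighten it.

```bash
cat >> h.py <<'E'
B0=np.array([605.2,-18.6,0]);U=np.array([np.cos(np.radians(73)),np.sin(np.radians(73)),0]);Vv=np.array([U[1],-U[0],0])
BC=B0+100*U   # board centre
def bf(p): p=np.atleast_2d(p)-BC; return np.c_[p@Vv,p@U].round(1)
E
python3 - <<'E'
from h import *
g=get_image("wrist")
p=onz(g,[(243,175),(432,220)],38); b=onz(g,[(120,14),(478,12)],30)
d=p[1]-p[0];L=np.linalg.norm(d);print(p.round(1),L,"yaw",np.degrees(np.arctan2(d[1],d[0])))
d/=L; n=np.array([-d[1],d[0],0]); c=p.mean(0)-50*n; print("centre",c,"board frame",bf(c),"corners",bf([c+50*(i*d+j*n) for i,j in((1,1),(1,-1),(-1,-1),(-1,1))]),"board far corners",bf(b),"tcp bf",bf(observe()["tool_pos"]))
plan((0,0,0)); print(observe()["wrist_torque"])
E
```

```text
[[612.9 113.5  38. ]
 [696.9  63.   38. ]] 97.92759406087208 yaw -30.996334867275497
centre [629.13364221  45.39529824  38.        ] board frame [[  4.2 -31.8]] corners [[ 64.8   4.6]
 [ 40.6 -92.4]
 [-56.4 -68.2]
 [-32.2  28.8]] board far corners [[-81.4  99. ]
 [ 75.8  99.9]] tcp bf [[  6.7 -17.3]]
pos [635.8  58.6  38. ] xyaw -17.0 tilt [ 0.0032 -0.0013] q6 0.21 F [-1.4 -2.6  8.1] t 12.9 open 34.1
shift after turn (tool, mm) [-591.   241.9   36.1]
[-0.36202475  0.24212427  0.04771791]
```

Emit:
servo_tool(
  moves=[
    [0, 0, 0, 0, 0, -0.002, 40],
    [0, 0, 0, 0, 0, -0.01, 40],
    [0, 0, 0, 0.015, 0.012, 0, 0],
    [0, 0, 0, 0.016, 0.011, 0, 0],
    [0, 0, 0, 0, 0, 0.003, 0],
    [0, 0, 0, 0, 0, 0.002, 0],
    [0, 0, 0, 0, 0, 0, 0],
  ],
)

```text
time: 13.6
tool_pos: [656.1, 28.4, 42.1]
tool_rot: [-3.107, 0.465, 0.003]
ft_force: [-0.1, 0.7, -0.7]
opening: -0.2
```

Emit:
servo_tool(
  moves=[
    [0, 0, 0, 0, 0, 0.0005, 0],
    [0, 0, 0, 0, 0, 0.0005, 0],
    [0, 0, 0, 0, 0, 0.0005, 0],
    [0, 0, 0, 0, 0, 0.0005, 0],
    [0, 0, 0, 0, 0, 0, 0],
  ],
)

```text
time: 14.1
tool_pos: [657.1, 28.2, 41.2]
tool_rot: [3.107, -0.465, -0.0]
ft_force: [0.5, 0.2, 0.3]
opening: 0.2
```

Emit:
servo_tool(
  moves=[
    [0, 0, 0, 0, 0, 0.0005, 0],
    [0, 0, 0, 0, 0, 0.0005, 0],
    [0, 0, 0, 0, 0, 0.0005, 0],
    [0, 0, 0, 0, 0, 0.0005, 0],
  ],
)

```text
time: 14.5
tool_pos: [657.1, 28.1, 39.2]
tool_rot: [-3.107, 0.465, 0.0]
ft_force: [0.1, 0.2, 0.4]
opening: -0.2
```

Emit:
servo_tool(
  moves=[
    [0, 0, 0, 0, 0, 0.0005, 0],
    [0, 0, 0, 0, 0, 0.0005, 0],
    [0, 0, 0, 0, 0, 0, 0],
  ],
)

```text
time: 14.8
tool_pos: [657.3, 28.1, 38.9]
tool_rot: [3.107, -0.465, 0.0]
ft_force: [-1.3, 0.8, 3.8]
opening: -0.1
```

Emit:
servo_tool(
  moves=[
    [0, 0, 0, 0, 0, 0.0004, 0],
    [0, 0, 0, 0, 0, 0.0004, 0],
    [0, 0, -0.02, 0, -0.001, 0, 0],
    [0, 0, -0.03, 0, -0.002, 0, 0],
    [0, 0, -0.03, 0, -0.002, 0, 0],
    [0, 0, -0.03, 0, -0.002, 0, 0],
    [0, 0, -0.03, 0, -0.002, 0, 0],
  ],
)

```text
time: 15.5
tool_pos: [660.8, 36.0, 38.9]
tool_rot: [3.131, -0.244, 0.005]
ft_force: [0.3, -2.1, 5.8]
opening: 0.1
```

Emit:
servo_tool(
  moves=[
    [0, 0, -0.03, 0, -0.002, 0.0001, 0],
    [0, 0, -0.03, 0, -0.002, 0, 0],
    [0, 0, -0.02, 0, -0.002, 0, 0],
    [0, 0, 0, 0, -0.001, 0, 0],
    [0, 0, 0, 0, 0, 0, 0],
  ],
)

```text
time: 16.0
tool_pos: [661.8, 43.1, 38.9]
tool_rot: [3.138, -0.121, 0.006]
ft_force: [0.7, -1.5, 5.5]
opening: -0.0
```

Run:
```python
from h import *
plan((0,0,0)); print(bf(observe()["tool_pos"]))
g=get_image("wrist");cv2.imwrite("pics/w4.png",g["image"][:,:,::-1])
```

```text
pos [661.8  43.1  38.9] xyaw -4.4 tilt [ 0.0038 -0.0013] q6 -0.03 F [ 0.7 -1.5  5.5] t 16.0 open -0.0
shift after turn (tool, mm) [-656.6   93.7   36.4]
[[ 36.  -24.4]]
```

View pics/w4.png

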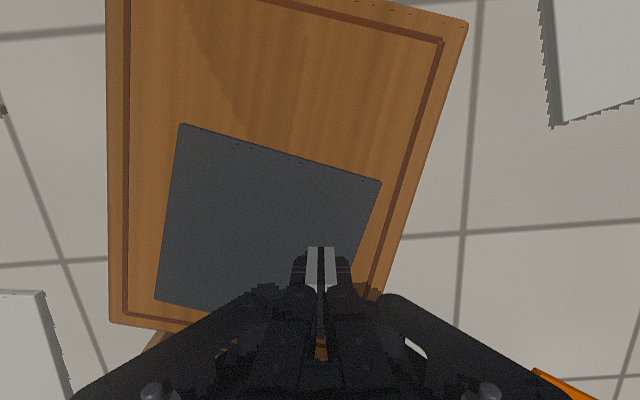

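The coaster now looks nearly parallel to the board, with its leading edge running from (182,123) to (380,181).

Run:
```python
from h import *
g=get_image("wrist")
p=onz(g,[(180,123),(382,181),(155,299)],38); b=onz(g,[(443,42),(355,310),(126,312),(128,10)],30)
d=p[1]-p[0];L=np.linalg.norm(d);print(L,"yaw",np.degrees(np.arctan2(d[1],d[0])), "from left edge",np.degrees(np.arctan2(*(p[0]-p[2])[1::-1]))-90)
print("board groove",[np.degrees(np.arctan2(*(b[i]-b[j])[1::-1]))-90 for i,j in((0,1),(3,2))])
d/=L; n=np.array([-d[1],d[0],0]); c=p[:2].mean(0)-50*n; print("centre",c,bf(c),"corners",bf([c+50*(i*d+j*n) for i,j in((1,1),(1,-1),(-1,-1),(-1,1))]), bf(p[2]))
```

```text
99.57515111539443 yaw -20.618014657614836 from left edge -20.74537787034538
board groove [np.float64(-17.839389252102805), np.float64(-16.18836079054826)]
centre [630.70981191  54.05612026  38.        ] [[  3.2 -23.1]] corners [[ 56.2  23.7]
 [ 49.9 -76.1]
 [-49.9 -69.8]
 [-43.6  30. ]] [[-49.9 -70.1]]
```

Emit:
servo_tool(
  moves=[
    [0, 0, -0.01, 0, -0.001, 0.0003, 0],
    [0, 0, -0.02, 0, -0.002, 0, 0],
    [0, 0, -0.02, 0, -0.002, 0, 0],
    [0, 0, 0, 0, -0.001, 0, 0],
    [0, 0, 0, 0, 0, 0, 0],
  ],
)

```text
time: 16.6
tool_pos: [662.4, 49.0, 38.9]
tool_rot: [3.14, -0.042, 0.007]
ft_force: [-0.2, -2.6, 6.4]
opening: -0.5
```

Emit:
servo_tool(
  moves=[
    [0, 0, 0, 0, 0, -0.001, 0],
    [0, 0, 0, 0, 0, -0.004, 0],
    [0, 0, 0, 0, 0, -0.04, 0],
    [0, 0, 0, 0, 0, -0.05, 0],
    [0, 0, 0, 0, 0, -0.05, 100],
    [0, 0, 0, 0, 0, 0, 100],
  ],
)

```text
time: 17.2
tool_pos: [665.0, 49.6, 191.5]
tool_rot: [3.14, -0.042, 0.024]
ft_force: [0.8, 0.5, 1.4]
opening: 28.3
```

Run:
```python
from h import *
hd=np.degrees(np.arctan2(-47.8,38.8)); print("handle yaw",hd,"gripper yaw",hd-90+180)
plan((485,329,150),hd-90)
g=get_image("wrist");cv2.imwrite("pics/w5.png",g["image"][:,:,::-1])
```

```text
handle yaw -50.933227045969474 gripper yaw 39.06677295403051
pos [665.   49.6 191.5] xyaw -1.53 tilt [ 0.0153 -0.0013] q6 -0.07 F [0.8 0.5 1.4] t 17.2 open 28.3 turn about tool z rad -0.7085
shift after turn (tool, mm) [  35.7 -330.4   41.7]
```

View pics/w5.png

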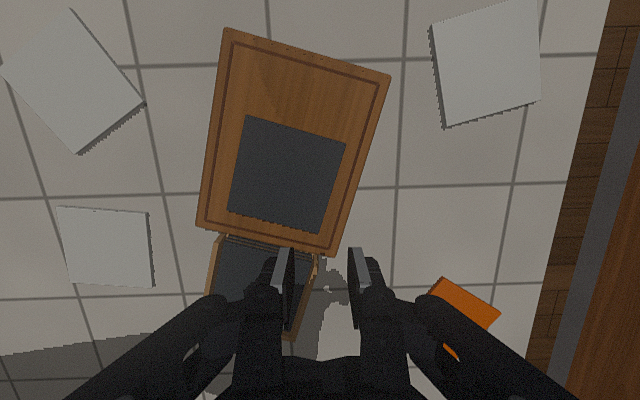

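The coaster is square on the board, with corners at (246,115), (346,143), (321,234) and (227,211). The rest of the stack is still in the holder. On to the cup.

Run:
```python
from h import *
g=get_image("wrist")
p=onz(g,[(246,115),(346,143),(321,234),(227,211)],38)
an=lambda v:np.degrees(np.arctan2(v[1],v[0])).round(1)
print(p.mean(0),bf(p.mean(0)),an(p[1]-p[0]),an(p[2]-p[3]),bf(p), bf(onz(g,[(225,28),(390,74),(335,257),(196,229)],30)))
```

```text
[628.71123182  58.51449717  38.        ] [[ -0.1 -19.4]] -17.0 -16.7 [[-49.3  30. ]
 [ 48.3  30. ]
 [ 50.7 -68.5]
 [-49.9 -69. ]] [[ -83.    96.9]
 [  70.1  100.5]
 [  74.4  -95. ]
 [ -80.3 -101.8]]
```

Emit:
servo_tool(
  moves=[
    [0, 0, -0.14, 0, 0, 0, 100],
    [0, 0, -0.14, 0, 0, 0, 100],
    [0, 0, -0.14, 0, 0, 0, 100],
    [0, 0, -0.14, 0, 0, 0, 100],
    [0, 0, -0.148, 0, 0, 0, 100],
  ],
)

```text
time: 17.8
tool_pos: [658.8, 50.0, 178.9]
tool_rot: [-2.956, -1.057, 0.007]
ft_force: [0.4, 0.2, -0.1]
opening: 85.3
```

Emit:
servo_tool(
  moves=[
    [0, 0, 0, 0.005, -0.035, 0, 100],
    [0, 0, 0, 0.005, -0.04, 0, 100],
    [0, 0, 0, 0.005, -0.045, 0, 100],
    [0, 0, 0, 0.005, -0.045, 0, 100],
    [0, 0, 0, 0.005, -0.045, 0, 100],
    [0, 0, 0, 0.006, -0.04, 0, 100],
    [0, 0, 0, 0, -0.02, 0, 100],
    [0, 0, 0, 0, 0, 0, 100],
  ],
)

```text
time: 18.6
tool_pos: [511.4, 280.7, 179.4]
tool_rot: [-2.959, -1.055, 0.008]
ft_force: [-0.3, -0.2, 0.6]
opening: 85.5
```

Run:
```python
from h import *
plan((485,329,150),39)
g=get_image("wrist");cv2.imwrite("pics/w6.png",g["image"][:,:,::-1])
print(proj(g,[[485,329,65],[485,329,0]]))
```

```text
pos [511.4 280.7 179.4] xyaw 39.24 tilt [-0.0048 -0.0011] q6 -0.38 F [-0.3 -0.2  0.6] t 18.6 open 85.5 turn about tool z rad 0.0042
shift after turn (tool, mm) [ 10.  -54.1  29.4]
[[334.60346639 135.47950647]
 [332.11434563 129.23614702]]
```

View pics/w6.png

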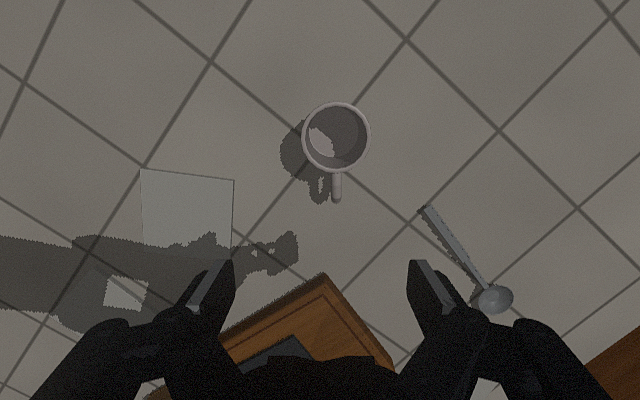

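The cup's rim is centred at (336,137), with the handle straight down at (336,190), so the jaws line up across it. The spoon's end at (428,210) is clear of the fingers.

Run:
```python
from h import *
g=get_image("wrist"); c=onz(g,(336,137),65)[0];print(c)
plan((c[0],c[1],18),39.1)
```

```text
[488.26006001 327.60357229  65.        ]
pos [513.6 278.7 180.2] xyaw 39.06 tilt [-0.0028 -0.0012] q6 -0.38 F [-0.   0.3 -0. ] t 18.7 open 84.9 turn about tool z rad -0.0007
shift after turn (tool, mm) [ 11.6 -53.8 162.2]
```

Emit:
servo_tool(
  moves=[
    [0, 0, 0, 0.004, -0.02, 0, 100],
    [0, 0, 0, 0.004, -0.02, 0, 100],
    [0, 0, 0, 0.002, -0.014, 0.01, 100],
    [0, 0, 0, 0, 0, 0.03, 100],
    [0, 0, 0, 0, 0, 0.03, 100],
    [0, 0, 0, 0, 0, 0.02, 100],
    [0, 0, 0, 0, 0, 0, 100],
  ],
)

```text
time: 19.4
tool_pos: [485.7, 325.3, 87.2]
tool_rot: [2.961, 1.047, -0.014]
ft_force: [-0.4, 0.3, -0.5]
opening: 85.4
```

Run:
```python
from h import *
plan((487,328,18),39.1)
g=get_image("wrist");s=get_image("side")["image"]
cv2.imwrite("pics/w7.png",np.vstack([cv2.resize(g["image"],(480,300)),cv2.resize(s[240:360,240:432],(480,300),interpolation=cv2.INTER_CUBIC)])[:,:,::-1])
```

```text
pos [485.7 325.3  87.2] xyaw 38.96 tilt [-0.008  -0.0036] q6 -0.28 F [-0.4  0.3 -0.5] t 19.4 open 85.4 turn about tool z rad -0.0025
shift after turn (tool, mm) [ 3.3 -1.2 69.2]
```

View pics/w7.png

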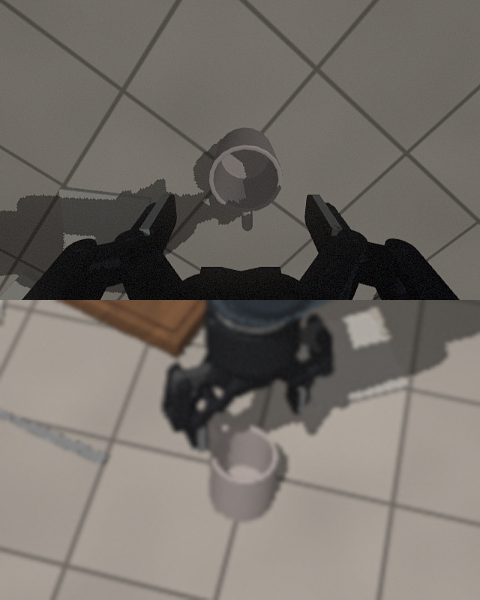

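The cup lies between the fingers, rim centre at about (327,237) in full pixels.

Run:
```python
from h import *
g=get_image("wrist"); c=onz(g,(245/.75,179/.75),65)[0];print(c)
plan((c[0],c[1],18),39.1)
```

```text
[490.42790047 328.31038786  65.        ]
pos [489.1 327.1  92.6] xyaw 38.98 tilt [0.001  0.0003] q6 -0.28 F [ 0.3 -0.   0.9] t 19.55 open 85.3 turn about tool z rad -0.0021
shift after turn (tool, mm) [ 1.7 -0.1 74.6]
```

Emit:
servo_tool(
  moves=[
    [0, 0, 0, 0, 0, 0.02, 100],
    [0, 0, 0, 0, 0, 0.025, 100],
    [0, 0, 0, 0, 0, 0.02, 100],
    [0, 0, 0, 0, 0, 0.009, 100],
    [0, 0, 0, 0, 0, 0, 100],
    [0, 0, 0, 0, 0, 0, 100],
  ],
)

```text
time: 20.15
tool_pos: [489.5, 327.7, 19.5]
tool_rot: [-2.961, -1.049, -0.004]
ft_force: [-0.3, 0.1, -0.3]
opening: 85.5
```

Emit:
servo_tool(
  grip_force=25,
  moves=[
    [0, 0, 0, 0, 0, 0, 75],
    [0, 0, 0, 0, 0, 0, 70],
    [0, 0, 0, 0, 0, 0, 65],
    [0, 0, 0, 0, 0, 0, 50],
    [0, 0, 0, 0, 0, 0, 50],
    [0, 0, 0, 0, 0, 0, 50],
  ],
)

```text
time: 20.75
tool_pos: [489.2, 327.7, 19.4]
tool_rot: [-2.961, -1.049, -0.003]
ft_force: [-1.8, -0.2, 6.2]
opening: 58.0
```

Emit:
servo_tool(
  moves=[
    [0, 0, 0, 0, 0, -0.001, 50],
    [0, 0, 0, 0, 0, -0.003, 50],
    [0, 0, 0, 0, 0, -0.006, 50],
    [0, 0, 0, 0, 0, -0.02, 50],
    [0, 0, 0, 0, 0, -0.03, 50],
    [0, 0, 0, 0, 0, -0.03, 50],
    [0, 0, 0, 0, 0, -0.01, 50],
    [0, 0, 0, 0, 0, 0, 50],
  ],
)

```text
time: 21.55
tool_pos: [489.3, 327.8, 119.7]
tool_rot: [-2.961, -1.049, -0.005]
ft_force: [0.2, 0.3, -1.1]
opening: 58.6
```

Run:
```python
from h import *
plan((629,58.5,119))
```

```text
pos [489.3 327.8 119.7] xyaw 39.02 tilt [0.0032 0.0014] q6 -0.28 F [ 0.2  0.3 -1.1] t 21.55 open 58.6
shift after turn (tool, mm) [-61.  297.2   0.7]
```

Emit:
servo_tool(
  moves=[
    [0, 0, 0, -0.003, 0.015, 0, 50],
    [0, 0, 0, -0.006, 0.03, 0, 50],
    [0, 0, 0, -0.008, 0.036, 0, 50],
    [0, 0, 0, -0.008, 0.036, 0, 50],
    [0, 0, 0, -0.008, 0.04, 0, 50],
    [0, 0, 0, -0.008, 0.04, 0, 50],
    [0, 0, 0, -0.008, 0.036, 0, 50],
    [0, 0, 0, -0.006, 0.03, 0, 50],
  ],
)

```text
time: 22.35
tool_pos: [610.5, 85.3, 115.4]
tool_rot: [-2.961, -1.046, 0.006]
ft_force: [0.4, 0.3, -0.9]
opening: 58.7
```

Emit:
servo_tool(
  moves=[
    [0, 0, 0, -0.004, 0.022, 0, 50],
    [0, 0, 0, -0.002, 0.012, 0, 50],
    [0, 0, 0, 0, 0, 0.01, 50],
    [0, 0, 0, 0, 0, 0.02, 50],
    [0, 0, 0, 0, 0, 0.01, 50],
    [0, 0, 0, 0, 0, 0, 50],
    [0, 0, 0, 0, 0, 0, 50],
  ],
)

```text
time: 23.05
tool_pos: [627.4, 58.9, 77.6]
tool_rot: [-2.96, -1.05, 0.001]
ft_force: [0.1, 0.3, -1.5]
opening: 58.3
```

Run:
```python
from h import *
plan((629,58.5,58))
```

```text
pos [627.4  58.9  77.6] xyaw 39.07 tilt [-0.0009  0.0002] q6 -0.77 F [ 0.1  0.3 -1.5] t 23.05 open 58.3
shift after turn (tool, mm) [ 1.   1.3 19.6]
```

Emit:
servo_tool(
  moves=[
    [0, 0, 0, 0.001, 0.001, 0.005, 50],
    [0, 0, 0, 0, 0, 0.005, 50],
    [0, 0, 0, 0, 0, 0.003, 50],
    [0, 0, 0, 0, 0, 0.002, 50],
    [0, 0, 0, 0, 0, 0.001, 50],
    [0, 0, 0, 0, 0, 0, 50],
  ],
)

```text
time: 23.65
tool_pos: [629.2, 58.0, 61.9]
tool_rot: [-2.961, -1.049, 0.0]
ft_force: [0.6, 0.6, -1.9]
opening: 58.5
```

Emit:
servo_tool(
  moves=[
    [0, 0, 0, 0, 0, 0.0005, 50],
    [0, 0, 0, 0, 0, 0.0005, 50],
    [0, 0, 0, 0, 0, 0.0005, 50],
    [0, 0, 0, 0, 0, 0.0005, 50],
    [0, 0, 0, 0, 0, 0.0005, 50],
    [0, 0, 0, 0, 0, 0, 50],
  ],
)

```text
time: 24.25
tool_pos: [629.2, 58.0, 59.4]
tool_rot: [-2.961, -1.049, 0.0]
ft_force: [-0.3, 0.2, -1.0]
opening: 58.5
```

Emit:
servo_tool(
  moves=[
    [0, 0, 0, 0, 0, 0.0004, 50],
    [0, 0, 0, 0, 0, 0.0004, 50],
    [0, 0, 0, 0, 0, 0.0004, 50],
    [0, 0, 0, 0, 0, 0, 50],
  ],
)

```text
time: 24.65
tool_pos: [629.3, 58.0, 58.3]
tool_rot: [-2.961, -1.049, 0.0]
ft_force: [0.1, 0.3, -1.5]
opening: 58.6
```

Emit:
servo_tool(
  moves=[
    [0, 0, 0, 0, 0, 0.0004, 50],
    [0, 0, 0, 0, 0, 0.0004, 50],
    [0, 0, 0, 0, 0, 0.0003, 50],
    [0, 0, 0, 0, 0, 0, 50],
  ],
)

```text
time: 25.05
tool_pos: [629.7, 58.0, 58.2]
tool_rot: [2.961, 1.049, 0.001]
ft_force: [-3.1, 0.4, 4.9]
opening: 58.3
```

Emit:
servo_tool(
  moves=[
    [0, 0, 0, 0, 0, -0.0005, 50],
    [0, 0, 0, 0, 0, 0, 68],
    [0, 0, 0, 0, 0, 0, 74],
    [0, 0, 0, 0, 0, 0, 82],
    [0, 0, 0, 0, 0, 0, 92],
    [0, 0, 0, 0, 0, 0, 100],
    [0, 0, 0, 0, 0, 0, 100],
  ],
)

```text
time: 25.75
tool_pos: [629.3, 58.0, 57.6]
tool_rot: [-2.961, -1.049, 0.0]
ft_force: [0.6, -0.4, 0.4]
opening: 85.2
```

Emit:
servo_tool(
  moves=[
    [0, 0, 0, 0, 0, -0.005, 100],
    [0, 0, 0, 0, 0, -0.02, 100],
    [0, 0, 0, 0, 0, -0.04, 100],
    [0, 0, 0, 0, 0, -0.045, 100],
    [0, 0, 0, 0, 0.03, -0.03, 100],
    [0, 0, 0, 0, 0.045, 0, 100],
    [0, 0, 0, 0, 0.045, 0, 100],
    [0, 0, 0, 0, 0, 0, 100],
  ],
)

```text
time: 26.55
tool_pos: [707.1, -39.7, 198.2]
tool_rot: [2.961, 1.042, 0.002]
ft_force: [-0.6, 0.9, 0.5]
opening: 85.6
```

Run:
```python
from h import *
plan((0,0,0))
g=get_image("wrist");s=get_image("side")["image"]
cv2.imwrite("pics/w8.png",np.vstack([cv2.resize(g["image"],(480,300)),cv2.resize(s[150:270,220:412],(480,300),interpolation=cv2.INTER_CUBIC)])[:,:,::-1])
```

```text
pos [707.1 -39.7 198.2] xyaw 38.77 tilt [ 0.0022 -0.0016] q6 -0.89 F [-0.6  0.9  0.5] t 26.55 open 85.6
shift after turn (tool, mm) [-526.6 -474.3  196.6]
```

View pics/w8.png

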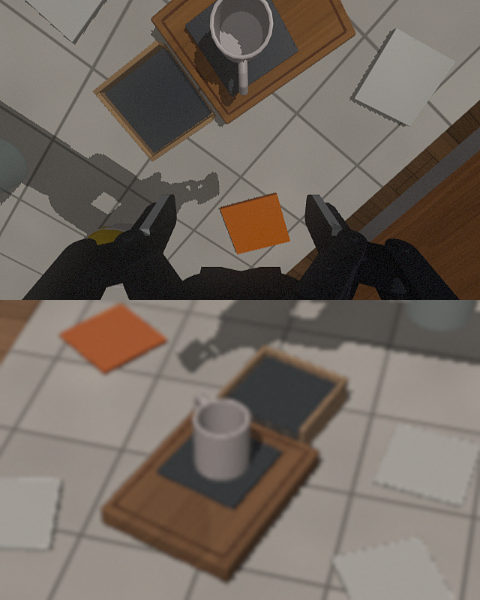

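The cup stands upright at the middle of the square coaster on the board. The other coasters are in the holder and the gripper is clear.

```bash
python3 -c "
from cell import *
print(job_done())"
```

```text
the job is handed in; nothing more can be done
None
```

The top coaster now lies flat on the serving board with the cup standing upright on it, and I handed the job in at about 26.6 s of the 72 s allowed.

- **Slide:** I pressed with 7 to 11 N and slid it out of the holder's open side. On the way it turned to about 14° off square. I straightened it with a second light press near its right edge, without lifting it.
- **Coaster position:** In the wrist view before the cup went on, it measured within about 0.5° of the board. Its nearest edge was about 30 mm inside the board's edge.
- **Cup:** I set it down at about 5 N and let go. In the last wrist and side pictures it stands upright near the middle of the slate, with its whole foot on it and the gripper clear.
- **Everything else:** In those pictures the other three coasters are still in the holder. I checked that only by eye, so a shift of a millimetre or two would not have shown. I saw no sign that the jar, spoon or bowl had moved, but the last pictures don't show all of them fully.

No check failed or disagreed, apart from the coaster's turn, which I corrected.

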